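# Clamp the beetle specimen on the microscope stage plate

## Task

Clamp the amber specimen puck (the one with the black beetle) on the white stage plate. The hold-down arm may be lying shut or already standing thrown back: if it is shut, throw it fully back by its red ball first; then stand the puck upright in the middle of the black disc and swing the arm down until its rubber tip rests on the puck. Do not drop the amber puck, and leave the blue puck where it stands.

Things in the scene. Friction and masses are not known exactly. Their poses are not given: they have to be found in the camera images.
- stage: White stage plate 175 x 120 x 14 mm, fixed, with a black rubber disc 90 mm across, its top 16 mm above the bench. Origin: on the bench under the disc's centre; x points from the disc to the arm's hinge, y along the hinge axis, z up. Plate spans x -65 to +110 mm. Hinge axis at x 85, z 54 mm, between two black lugs 64 mm high.
- clamp (a joint): Angle (rad) of the steel hold-down arm, 14 x 10 mm. 0: shut, level over the empty disc; grows as it lifts; 1.9: thrown fully back, just past upright. A counterweight keeps it shut or thrown back (tips over near 1.15); in the first second it may still be tipping to rest. Its rubber tip, 85 mm from the hinge, comes down on the disc's centre; resting on the puck it reads about 0.06.
- clamp_ball (a point): Centre of the red ball, 26 mm across, the handle at the end of the hold-down arm, 140 mm from the hinge axis: at angle q at x = 85 - 140 cos q, y = 0, z = 54 + 140 sin q mm in the stage's frame. Pinch it from above, fingers closing along the stage's y; it turns between the fingers as it is led along its arc. About 1 N moves it.
- amber_puck: Amber-orange resin puck with a black beetle on its top, a cylinder 40 mm across and 30 mm tall, about 55 g, loose, standing on a cork tray whose top is 8 mm above the bench. Origin: centre of its underside, z up.
- blue_puck: Blue resin puck with a pale shell on its top, same size, loose, on the same tray (as is a small clear jar). Origin: centre of its underside. To be left alone.

How it is judged (in metres and radians):
On the way:
1. the amber puck stands upright on the black disc, within 18 mm of its centre, with the hold-down arm thrown back (angle over 1.4) (horizontal distance between amber_puck and stage below 0.018 m and z of amber_puck in the frame of stage between 0.012 and 0.02 m and angle between amber_puck's own z axis and vertical below 0.17 rad and value of joint clamp above 1.4 rad), for 0.2 s.
At the end, for the whole second after the job is handed in: The amber puck stands upright (within 10 degrees) and still on the black disc, its centre within 18 mm of the disc's centre, and the hold-down arm rests on it (angle between 0.025 and 0.10) (horizontal distance between amber_puck and stage below 0.018 m and z of amber_puck in the frame of stage between 0.012 and 0.02 m and angle between amber_puck's own z axis and vertical below 0.17 rad and value of joint clamp between 0.025 and 0.1 rad and linear speed of amber_puck below 0.02 m/s); the robot touches nothing.
It fails at once if the blue puck is moved by more than 30 mm (distance of blue_puck from where it was at the start of the episode above 0.03 m).
It fails at once if the amber puck is dropped: it falls free, out of the fingers, faster than 0.8 m/s (a fall of over 30 mm) (linear speed of amber_puck above 0.8 m/s and contact force between the fingers and amber_puck below 0.05 N).
It also fails if it takes over 72 s, if anything falls off the work surface, if the arm or the gripper's body presses on something with over 40 N, if the wrist force passes 120 N, or if a joint passes its speed limit or range.

## Robot

A 6-joint arm with a two-finger parallel gripper is mounted at the origin on the work surface. World frame = base frame: x ahead of the robot, y to its left, z up, the work surface at z = 0. Lengths are in m, angles in degrees, forces in N, time in s.
With the tool pointing down it reaches from about 0.3 to 0.75 m from the base axis. Payload 8.5 kg.
Tool frame: the origin (TCP) lies between the finger pads; the fingertips stand 22 mm ahead of it and the grasp point (between the pads) lies 3 mm ahead of it (env.nose_length is the distance from the TCP to the fingertips, in m); z points along the fingers, x is the direction in which the jaws open and shut, and the axes are right-handed (so a half turn about z gives the same grasp; the last joint's range is limited). The gripper opens to 85 mm and grips with 20 to 120 N. Pads are 22 mm wide; open, the fingers measure 114 mm over their backs; the gripper's body (76 mm by 85 mm) begins 54 mm behind the grasp point. The pads swing forward as they close: fully open they stand 13 mm farther back than shut.
Start: joints at [-85.044, 21.807, 74.336, -0, 83.858, -12.336], TCP at [0.163, -0.525, 0.253] pointing down, gripper open.
Joint ranges: [-178.18, 178.18], [-50.72, 133.34], [12.68, 142.11], [-81.47, 261.47], [9.98, 163.14], [-165.26, 165.26]. Speed limits (degrees/s): [136.94, 136.94, 180, 180, 180, 180].

## Interface

Orientations are given as a 3x3 rotation matrix whose columns are the frame's x, y, z axes.
In Python, from rig import env gives the robot as it stands.
- The arm moves only by the tool arm_command, never from a script. Its argument "steps" is a list of rows, each an object with "delta_pos": the shift along the world's x, y, z in mm, a list of three; "dr": the turn, a rotation vector about the world's x, y, z in degrees, a list of three. In form: [{"delta_pos": [dx, dy, dz], "dr": [wx, wy, wz]}, ...]. A call has 1 to 20 rows; each row shifts and turns the commanded pose from where the row before left it; what a row does not reach is not made up. A row lasts 1/10 s, in which the tool goes at most 50 mm and 8.59 degrees, less where a joint would pass 70% of its speed; a pose out of reach is approached as far as the arm can. A call with a gripper value outside its range is refused whole. "grip" is the opening, from 0 (shut) to 1 (fully open), set as the call begins (left out, the last holds). The fingers move at their own pace and stop on an object; "squeeze" is the grip in N (left out, the last holds). Time passes only in rows, so rows that do not move let the fingers close. It gives the time, the measured TCP pose, the force and the opening at its end, in the units of the state.
- env.observe(): the state, without advancing time (a new reading comes with each control period).
- env.get_image(name): name is "scene" or "top"; returns the picture (480x640x3 uint8, blue, green, red); there is no depth.
- env.get_calibration(name): a dict with "fx", "fy", "cx", "cy" (pixels), "view" (4x4, takes a point from world to camera coordinates). Camera axes: x right, y up, looking along -z (the intrinsics and any distortion apply to the point x, -y, -z); pixel columns grow to the right and rows downward; lengths in m; the calibration is good to about 2 mm. A picture is of the moment at which its call begins. get_calibration takes no time and is no camera call.
- env.close_job(): hands the job in, once; it reports no verdict.
The state is a dict: "time_s": time; "q": joint angles; "qvel": joint speeds; "joint_efforts": joint torques, N m; "position": TCP position; "tool_rot": TCP orientation; "ft_force": force on the tool from outside, world axes, zero at the start; "wrist_torque": the same for the moment, N m; "grip_width": finger opening in m.
Only numpy, scipy, OpenCV 4.12 (cv2) and the standard library are available. Lean on these libraries where they do the work, as an engineer would, in place of code of your own. Each camera call takes 0.05 s, during which the arm holds its last target. There are 200 camera calls.

## Working session

There is one attempt and no reset: what is moved stays moved. The work goes in short steps, Python scripts to look and compute and a tool call to move; the robot and the scene stay as the last step left them, time stands still between calls to the robot, and variables do not carry over. Pictures are saved under pics/ and viewed, about 8 in all and at most 12, crops included, and the job is handed in when it is done.

Besides the shell and the picture viewer there is one more tool, called after "Emit:" as name(argument=value, ...) on one line, values as JSON. arm_command: Moves the arm, as the interface text tells. Its arguments: {"type":"object","properties":{"steps":{"type":"array"},"grip":{"type":"number"},"squeeze":{"type":"number"}},"required":["steps"]}

```bash
mkdir -p pics
cat > h.py <<'E'
import numpy as np, cv2
from rig import env
def ray(n,u,v):
    c=env.get_calibration(n);V=np.array(c["view"]);R=V[:3,:3];t=V[:3,3]
    d=np.array([(u-c["cx"])/c["fx"],-(v-c["cy"])/c["fy"],-1.])
    return -R.T@t, R.T@d
def onz(n,u,v,z):
    o,d=ray(n,u,v);return o+d*(z-o[2])/d[2]
def two(a,b):
    (o,d),(p,e)=ray("scene",*a),ray("top",*b)
    s=np.linalg.lstsq(np.c_[d,-e],p-o,rcond=None)[0]
    x,y=o+d*s[0],p+e*s[1];return (x+y)/2,np.linalg.norm(x-y)
def pix(n,P):
    c=env.get_calibration(n);V=np.array(c["view"]);q=V[:3,:3]@P+V[:3,3]
    return c["cx"]+c["fx"]*q[0]/-q[2], c["cy"]-c["fy"]*q[1]/-q[2]
def blobs(im,lo,hi,amin=60):
    m=cv2.inRange(cv2.cvtColor(im,cv2.COLOR_BGR2HSV),np.array(lo),np.array(hi))
    n,l,s,c=cv2.connectedComponentsWithStats(m)
    return [(s[i].tolist(),c[i].round(1).tolist()) for i in range(1,n) if s[i][4]>amin]
E
python3 - <<'E'
from h import *
for n in("scene","top"):
    im=env.get_image(n);cv2.imwrite(f"pics/{n}0.png",im)
    c=env.get_calibration(n);print({k:c[k] for k in c if k!="view"},ray(n,320,240))
    print("red",blobs(im,(0,170,80),(6,255,255)),blobs(im,(174,170,80),(180,255,255)))
    print("amb",blobs(im,(9,120,80),(25,255,255)));print("blue",blobs(im,(95,120,50),(130,255,255)))
print(env.observe())
E
```

```text
{'fx': 501.74794591018843, 'fy': 501.74794591018843, 'cx': 322.06550414783356, 'cy': 236.32742652596923} (array([ 0.95893462, -0.17266068,  0.744082  ]), array([-0.52134712,  0.12977006, -0.84346158]))
red [([463, 84, 70, 24, 347], [497.7, 95.5]), ([512, 210, 20, 19, 299], [521.6, 218.6])] []
amb [([8, 0, 135, 18, 1226], [56.0, 5.8]), ([617, 0, 23, 23, 278], [631.7, 7.4]), ([128, 195, 187, 110, 9331], [214.5, 251.2]), ([252, 396, 56, 32, 852], [279.3, 410.3])]
blue [([204, 221, 25, 27, 399], [216.3, 235.4]), ([0, 241, 35, 96, 2713], [14.9, 291.3]), ([578, 336, 19, 18, 242], [586.8, 344.5]), ([498, 368, 18, 19, 241], [506.8, 377.2]), ([604, 375, 21, 17, 274], [613.7, 382.9]), ([522, 410, 19, 18, 264], [531.2, 418.7]), ([63, 416, 134, 64, 4142], [140.5, 455.8])]
{'fx': 444.190275184153, 'fy': 444.190275184153, 'cx': 321.2879184064607, 'cy': 227.4549987582057} (array([ 0.47201005, -0.08132074,  0.94280495]), array([ 4.82651173e-02, -5.48730791e-04, -9.99237818e-01]))
red [([559, 120, 20, 18, 282], [568.8, 128.9]), ([161, 148, 14, 13, 143], [167.2, 154.0]), ([57, 344, 55, 50, 357], [84.2
[... 571 characters left out ...]
203e-03,
        8.38587068e+01, -1.23361205e+01]), 'qvel': array([-0.071382  ,  0.04124864, -0.10765509, -0.07474948, -0.12936711,
       -0.09592643]), 'joint_efforts': array([ 3.83676597e-03, -4.49222195e+01, -2.31654310e+01, -1.70921726e-04,
        3.72185270e-03, -6.34042792e-06]), 'position': array([ 0.1634598 , -0.52490811,  0.25279075]), 'tool_rot': array([[ 2.97221188e-01, -9.54808652e-01, -6.32846930e-05],
       [-9.54807842e-01, -2.97221021e-01,  1.28468000e-03],
       [-1.24543312e-03, -3.21409394e-04, -9.99999173e-01]]), 'ft_force': array([-0.0997071 , -0.89070213, -0.50820212]), 'wrist_torque': array([ 0.00657355, -0.007381  ,  0.03121303]), 'grip_width': 0.0855343103656401}
```

View pics/scene0.png

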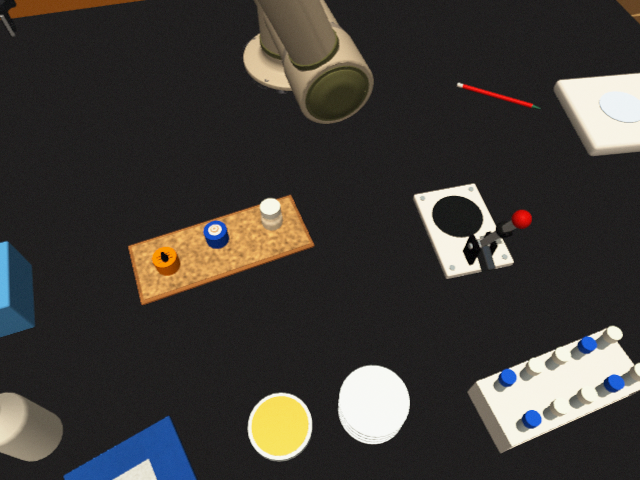

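View pics/top0.png

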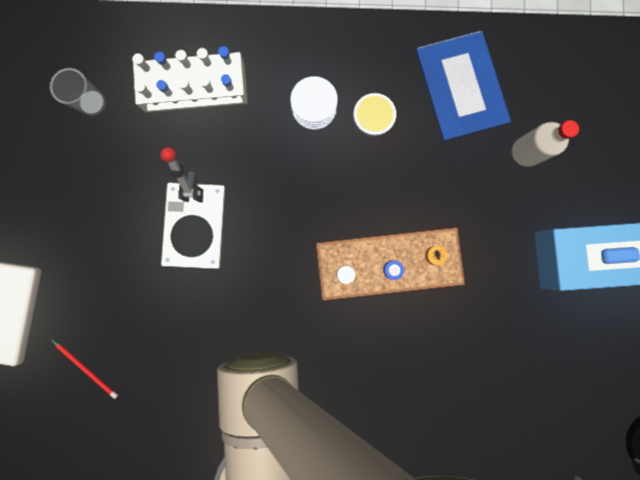

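The scene view shows the hold-down arm already thrown back, with its red ball at (521,218), the disc at (458,216) and the amber puck at (166,261). In the top view the ball is at (167,154), the disc at (191,236), amber at (437,255), blue at (394,270) and the jar at (346,274).

Run:
```python
from h import *
S=cv2.imread("pics/scene0.png");T=cv2.imread("pics/top0.png")
def disc(n,im,box):
    x0,y0,x1,y1=box;g=cv2.cvtColor(im,cv2.COLOR_BGR2GRAY)
    m=(g<110).astype(np.uint8);k=np.zeros_like(m);k[y0:y1,x0:x1]=m[y0:y1,x0:x1]
    cs,_=cv2.findContours(k,cv2.RETR_EXTERNAL,cv2.CHAIN_APPROX_NONE)
    c=max(cs,key=cv2.contourArea);W=np.array([onz(n,u,v,.016)[:2] for u,v in c[:,0]])
    (cx,cy),r=cv2.minEnclosingCircle((W*1000).astype(np.float32));e=cv2.fitEllipse((W*1000).astype(np.float32))
    print(n,"disc",cx,cy,r,e)
disc("top",T,(166,212,218,262)); disc("scene",S,(428,192,487,239))
ball,err=two((521.6,218.6),(167.2,154.0));print("ball",ball,err)
# plate corners top
m=cv2.inRange(cv2.cvtColor(T,cv2.COLOR_BGR2HSV),np.array((0,0,170)),np.array((180,60,255)));k=np.zeros_like(m);k[175:275,155:232]=m[175:275,155:232]
cs,_=cv2.findContours(k,cv2.RETR_EXTERNAL,cv2.CHAIN_APPROX_NONE);c=max(cs,key=cv2.contourArea)
W=np.array([onz("top",u,v,.014)[:2] for u,v in c[:,0]],np.float32)*1000
print("plate",cv2.minAreaRect(W),cv2.boxPoints(cv2.minAreaRect(W)).tolist())
# pucks
def puck(n,im,lo,hi,box):
    x0,y0,x1,y1=box;h=cv2.cvtColor(im[y0:y1,x0:x1],cv2.COLOR_BGR2HSV);m=cv2.inRange(h,np.array(lo),np.array(hi))
    cs,_=cv2.findContours(m,cv2.RETR_EXTERNAL,cv2.CHAIN_APPROX_NONE);c=max(cs,key=cv2.contourArea)+[x0,y0]
    W=np.array([onz(n,u,v,.038)[:2] for u,v in c[:,0]],np.float32)*1000
    print(n,"puck",cv2.minEnclosingCircle(W),W.min(0),W.max(0), cv2.minEnclosingCircle(c.astype(np.float32)))
puck("top",T,(8,200,100),(22,255,255),(420,240,455,272))
puck("top",T,(105,120,50),(130,255,255),(380,255,408,285))
puck("scene",S,(5,225,120),(22,255,255),(145,240,188,280))
j=onz("top",346,274,.04);print("jar",j)
cv2.imwrite("pics/c1.png",np.hstack([cv2.resize(T[225:285,320:460],None,fx=4,fy=4),]))
```

```text
top disc 518.5532836914062 186.81979370117188 43.239803314208984 ((518.3573608398438, 186.8684539794922), (84.13948059082031, 84.50257873535156), 144.72056579589844)
scene disc 522.3411865234375 188.05345153808594 48.91461181640625 ((518.7213134765625, 188.5109405517578), (86.55635070800781, 90.80908203125), 100.19622039794922)
ball [0.64882554 0.18505293 0.18947875] 0.00022664029900778667
plate ((540.8778076171875, 186.05970764160156), (120.37403106689453, 174.39794921875), 88.8957290649414) [[452.5351257324219, 127.56436157226562], [626.9006958007812, 124.203369140625], [629.220458984375, 244.5550537109375], [454.85491943359375, 247.91604614257812]]Traceback (most recent call last):
  File "<stdin>", line 23, in <module>
  File "<stdin>", line 20, in puck
ValueError: max() iterable argument is empty
```

Run:
```python
from h import *
S=cv2.imread("pics/scene0.png");T=cv2.imread("pics/top0.png")
print(cv2.cvtColor(T[255:256,426:449],cv2.COLOR_BGR2HSV)[0].tolist())
def puck(n,im,lo,hi,box,z=.038):
    x0,y0,x1,y1=box;h=cv2.cvtColor(im[y0:y1,x0:x1],cv2.COLOR_BGR2HSV);m=cv2.inRange(h,np.array(lo),np.array(hi))
    cs,_=cv2.findContours(m,cv2.RETR_EXTERNAL,cv2.CHAIN_APPROX_NONE)
    if not cs: return print("none")
    c=max(cs,key=cv2.contourArea)+[x0,y0]
    W=np.array([onz(n,u,v,z)[:2] for u,v in c[:,0]],np.float32)*1000
    print(n,"puck",cv2.minEnclosingCircle(W),W.min(0),W.max(0), cv2.minEnclosingCircle(c.astype(np.float32)))
puck("top",T,(9,200,150),(25,255,255),(420,240,455,272))
puck("top",T,(105,120,50),(130,255,255),(380,255,408,285))
puck("scene",S,(5,225,120),(22,255,255),(145,240,188,280))
print("jar",onz("top",346,274,.04), onz("top",317,243,.008),onz("top",457,229,.008),onz("top",464,284,.008),onz("top",324,299,.008))
cv2.imwrite("pics/c1.png",np.vstack([cv2.resize(T[225:285,360:460],None,fx=6,fy=6,interpolation=2)[:360,:600],cv2.resize(S[210:285,140:240],None,fx=6,fy=6)[:230]]))
```

```text
[[13, 176, 120], [14, 181, 165], [16, 176, 230], [20, 163, 247], [21, 160, 248], [21, 161, 246], [20, 163, 243], [18, 166, 229], [17, 158, 169], [15, 119, 107], [11, 67, 72], [6, 40, 64], [8, 47, 65], [14, 109, 96], [16, 160, 172], [17, 170, 233], [18, 170, 236], [18, 173, 235], [19, 169, 244], [19, 168, 247], [18, 159, 246], [17, 133, 244], [16, 110, 235]]
none
top puck ((459.6340637207031, -231.9996795654297), 19.043094635009766) [ 442.70877 -250.02017] [ 477.4095  -213.31444] ((393.1190490722656, 269.80950927734375), 9.436758995056152)
scene puck ((499.1521301269531, -315.65447998046875), 27.603012084960938) [ 472.59045 -338.039  ] [ 526.5512  -298.10443] ((165.7957763671875, 260.4718322753906), 14.33942985534668)
jar [ 0.4483169  -0.13634658  0.04      ] [ 0.51066589 -0.07570172  0.008     ] [ 0.54866425 -0.37057033  0.008     ] [ 0.43360177 -0.38580534  0.008     ] [ 0.39433904 -0.09367641  0.008     ]
```

View pics/c1.png

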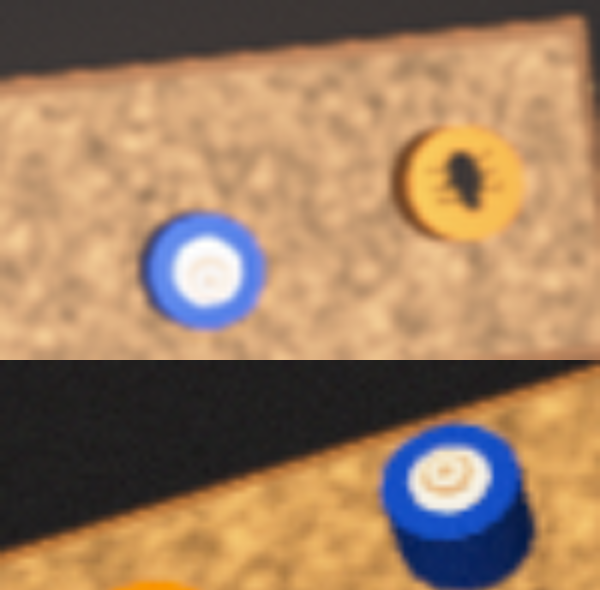

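Run:
```python
from h import *
print(env.nose_length)
print("amber",onz("top",437.2,254.9,.038),"blue",onz("top",393.8,269.6,.038))
S=cv2.imread("pics/scene0.png")
P=onz("top",437.2,254.9,.038);print("predicted scene px",pix("scene",P))
h=cv2.cvtColor(S[240:282,145:188],cv2.COLOR_BGR2HSV);m=cv2.inRange(h,np.array((5,225,190)),np.array((22,255,255)))
m=cv2.morphologyEx(m,cv2.MORPH_CLOSE,np.ones((9,9)))
cs,_=cv2.findContours(m,0,1);c=max(cs,key=cv2.contourArea);print(cv2.fitEllipse(c+[145,240]))
```

```text
0.022
amber [ 0.49216499 -0.32119186  0.038     ] blue [ 0.45987695 -0.23326892  0.038     ]
predicted scene px (np.float64(162.50303391736222), np.float64(256.99390321202367))
((163.83306884765625, 256.821533203125), (19.143604278564453, 23.97516632080078), 66.69622039794922)
```

Emit:
arm_command(steps=[{"delta_pos": [23.5, 14.5, -8], "dr": [0, 0, -1.3]}, {"delta_pos": [23.5, 14.5, -8], "dr": [0, 0, -1.3]}, {"delta_pos": [23.5, 14.5, -8], "dr": [0, 0, -1.3]}, {"delta_pos": [23.5, 14.5, -8], "dr": [0, 0, -1.3]}, {"delta_pos": [23.5, 14.5, -8], "dr": [0, 0, -1.3]}, {"delta_pos": [23.5, 14.5, -8], "dr": [0, 0, -1.3]}, {"delta_pos": [23.5, 14.5, -8], "dr": [0, 0, -1.3]}, {"delta_pos": [23.5, 14.5, -8], "dr": [0, 0, -1.3]}, {"delta_pos": [23.5, 14.5, -8], "dr": [0, 0, -1.3]}, {"delta_pos": [23.5, 14.5, -8], "dr": [0, 0, -1.3]}, {"delta_pos": [23.5, 14.5, -8], "dr": [0, 0, -1.3]}, {"delta_pos": [23.5, 14.5, -8], "dr": [0, 0, -1.3]}, {"delta_pos": [23.5, 14.5, -8], "dr": [0, 0, -1.3]}, {"delta_pos": [23.5, 14.5, -8], "dr": [0, 0, -1.3]}, {"delta_pos": [0, 0, 0], "dr": [0, 0, 0]}, {"delta_pos": [0, 0, 0], "dr": [0, 0, 0]}], grip=0.8, squeeze=25)

```text
time_s: 1.7
position: [0.4924, -0.3219, 0.1409]
tool_rot: [[-0.015, -1.0, -0.001], [-1.0, 0.015, 0.001], [-0.001, 0.001, -1.0]]
ft_force: [1.1, -0.1, 1.1]
grip_width: 0.0682
```

Emit:
arm_command(steps=[{"delta_pos": [0, 1, -15], "dr": [0, 0, 0]}, {"delta_pos": [0, 0, -15], "dr": [0, 0, 0]}, {"delta_pos": [0, 0, -15], "dr": [0, 0, 0]}, {"delta_pos": [0, 0, -15], "dr": [0, 0, 0]}, {"delta_pos": [0, 0, -12], "dr": [0, 0, 0]}, {"delta_pos": [0, 0, -10], "dr": [0, 0, 0]}, {"delta_pos": [0, 0, -10], "dr": [0, 0, 0]}, {"delta_pos": [0, 0, -9], "dr": [0, 0, 0]}, {"delta_pos": [0, 0, -7], "dr": [0, 0, 0]}, {"delta_pos": [0, 0, 0], "dr": [0, 0, 0]}, {"delta_pos": [0, 0, 0], "dr": [0, 0, 0]}])

```text
time_s: 2.8
position: [0.4926, -0.3212, 0.0334]
tool_rot: [[-0.016, -1.0, 0.0], [-1.0, 0.016, -0.0], [0.0, -0.0, -1.0]]
ft_force: [-0.4, -1.0, 0.2]
grip_width: 0.0678
```

Emit:
arm_command(steps=[{"delta_pos": [0, 0, 0], "dr": [0, 0, 0]}, {"delta_pos": [0, 0, 0], "dr": [0, 0, 0]}, {"delta_pos": [0, 0, 0], "dr": [0, 0, 0]}, {"delta_pos": [0, 0, 0], "dr": [0, 0, 0]}, {"delta_pos": [0, 0, 0], "dr": [0, 0, 0]}, {"delta_pos": [0, 0, 0], "dr": [0, 0, 0]}, {"delta_pos": [0, 0, 0], "dr": [0, 0, 0]}], grip=0, squeeze=35)

```text
time_s: 3.5
position: [0.4927, -0.3213, 0.034]
tool_rot: [[-0.016, -1.0, 0.001], [-1.0, 0.016, -0.001], [0.001, -0.001, -1.0]]
ft_force: [-0.1, 1.4, 5.8]
grip_width: 0.039
```

Emit:
arm_command(steps=[{"delta_pos": [0, 0, 3], "dr": [0, 0, 0]}, {"delta_pos": [0, 0, 5], "dr": [0, 0, 0]}, {"delta_pos": [0, 0, 10], "dr": [0, 0, 0]}, {"delta_pos": [0, 0, 15], "dr": [0, 0, 0]}, {"delta_pos": [0, 0, 15], "dr": [0, 0, 0]}, {"delta_pos": [0, 0, 15], "dr": [0, 0, 0]}, {"delta_pos": [0, 0, 15], "dr": [0, 0, 0]}, {"delta_pos": [0, 0, 10], "dr": [0, 0, 0]}, {"delta_pos": [0, 0, 0], "dr": [0, 0, 0]}, {"delta_pos": [0, 0, 0], "dr": [0, 0, 0]}])

```text
time_s: 4.5
position: [0.4923, -0.321, 0.1211]
tool_rot: [[-0.016, -1.0, -0.0], [-1.0, 0.016, 0.0], [-0.0, 0.0, -1.0]]
ft_force: [-0.4, 1.2, -0.4]
grip_width: 0.0388
```

Run:
```python
from h import *
im=env.get_image("scene");o=env.observe();print(o["position"],o["ft_force"],o["grip_width"])
cv2.imwrite("pics/s2.png",cv2.resize(im[140:300,90:290],None,fx=3.5,fy=3.5,interpolation=2))
```

```text
[ 0.49220229 -0.3209075   0.12073774] [ 0.19089948  0.15409061 -0.90707605] 0.03861734681400921
```

View pics/s2.png

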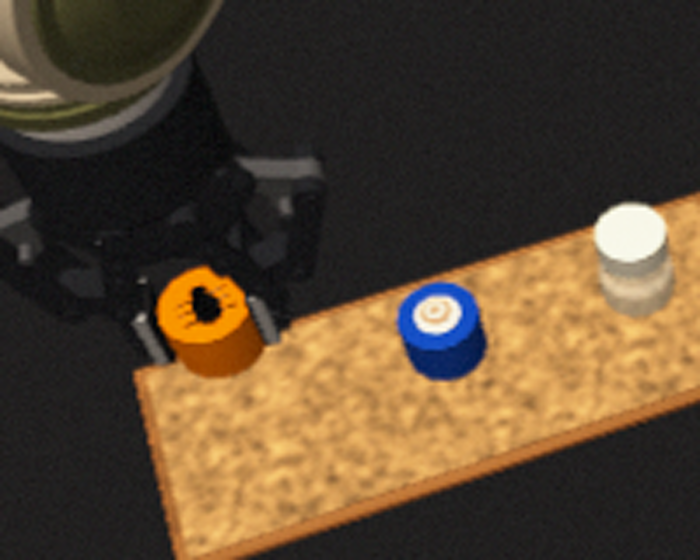

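The crop shows the amber puck held upright between the pads (top centre about scene pixel (148.6, 227.6)) and the blue puck untouched. I'll check the puck's offset in the fingers.

Run:
```python
from h import *
print(onz("scene",148.6,227.6,.1247),pix("scene",np.array([.4922,-.321,.1247])))
```

```text
[ 0.49323781 -0.31907883  0.1247    ] (np.float64(147.2422684988363), np.float64(227.2973605737906))
```

Emit:
arm_command(steps=[{"delta_pos": [0, 8, 0], "dr": [0, 0, 0]}, {"delta_pos": [1, 16, 0], "dr": [0, 0, 0]}, {"delta_pos": [1, 24, 0], "dr": [0, 0, 0]}, {"delta_pos": [2, 30, 0], "dr": [0, 0, 0]}, {"delta_pos": [2, 32, 0], "dr": [0, 0, 0]}, {"delta_pos": [2, 32, 0], "dr": [0, 0, 0]}, {"delta_pos": [2, 32, 0], "dr": [0, 0, 0]}, {"delta_pos": [2, 32, 0], "dr": [0, 0, 0]}, {"delta_pos": [2, 32, 0], "dr": [0, 0, 0]}, {"delta_pos": [2, 32, 0], "dr": [0, 0, 0]}, {"delta_pos": [2, 32, 0], "dr": [0, 0, 0]}, {"delta_pos": [2, 32, 0], "dr": [0, 0, 0]}, {"delta_pos": [2, 32, 0], "dr": [0, 0, 0]}, {"delta_pos": [2, 32, 0], "dr": [0, 0, 0]}, {"delta_pos": [1, 32, 0], "dr": [0, 0, 0]}, {"delta_pos": [1, 30, 0], "dr": [0, 0, 0]}, {"delta_pos": [0, 24, 0], "dr": [0, 0, 0]}, {"delta_pos": [0, 16, 0], "dr": [0, 0, 0]}, {"delta_pos": [0, 8, 0], "dr": [0, 0, 0]}, {"delta_pos": [0, 0, 0], "dr": [0, 0, 0]}])

```text
time_s: 6.55
position: [0.5181, 0.1875, 0.1212]
tool_rot: [[-0.015, -1.0, -0.0], [-1.0, 0.015, -0.0], [0.0, 0.0, -1.0]]
ft_force: [1.3, -0.0, -0.2]
grip_width: 0.0386
```

Emit:
arm_command(steps=[{"delta_pos": [0, 0, 0], "dr": [0, 0, 0]}, {"delta_pos": [0, 0, 0], "dr": [0, 0, 0]}])

```text
time_s: 6.75
position: [0.5186, 0.186, 0.1213]
tool_rot: [[-0.017, -1.0, -0.0], [-1.0, 0.017, -0.0], [0.0, 0.0, -1.0]]
ft_force: [0.4, -0.5, -1.3]
grip_width: 0.0386
```

Emit:
arm_command(steps=[{"delta_pos": [0, 0, -8], "dr": [0, 0, 0]}, {"delta_pos": [0, 0, -12], "dr": [0, 0, 0]}, {"delta_pos": [0, 0, -12], "dr": [0, 0, 0]}, {"delta_pos": [0, 0, -12], "dr": [0, 0, 0]}, {"delta_pos": [0, 0, -12], "dr": [0, 0, 0]}, {"delta_pos": [0, 0, -10], "dr": [0, 0, 0]}, {"delta_pos": [0, 0, -6], "dr": [0, 0, 0]}, {"delta_pos": [0, 0, -3], "dr": [0, 0, 0]}, {"delta_pos": [0, 0, -1], "dr": [0, 0, 0]}, {"delta_pos": [0, 0, -1], "dr": [0, 0, 0]}, {"delta_pos": [0, 0, -1], "dr": [0, 0, 0]}, {"delta_pos": [0, 0, 0], "dr": [0, 0, 0]}, {"delta_pos": [0, 0, 0], "dr": [0, 0, 0]}])

```text
time_s: 8.05
position: [0.5185, 0.1869, 0.0435]
tool_rot: [[-0.016, -1.0, 0.0], [-1.0, 0.016, 0.0], [-0.0, -0.0, -1.0]]
ft_force: [0.1, 0.3, -1.2]
grip_width: 0.0389
```

Run:
```python
from h import *
im=env.get_image("scene");o=env.observe();print(o["position"],o["ft_force"],o["grip_width"])
cv2.imwrite("pics/s3.png",cv2.resize(im[130:290,380:560],None,fx=3.5,fy=3.5,interpolation=2))
```

```text
[0.51855054 0.18689848 0.04350522] [-0.34332761 -0.66887591 -1.03195879] 0.038530764954459076
```

View pics/s3.png

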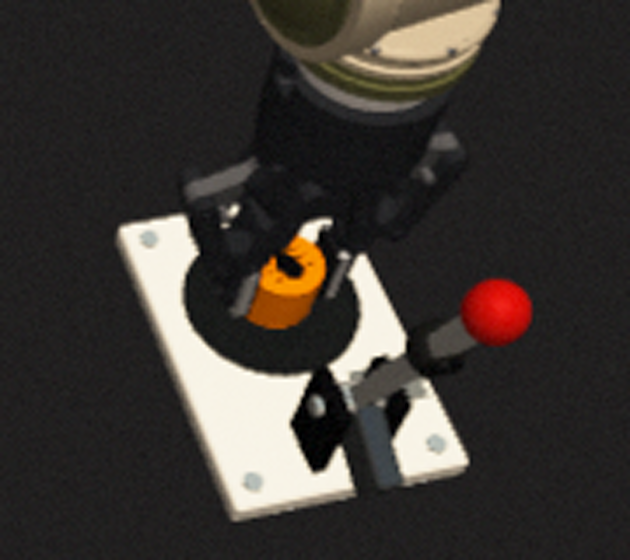

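The puck is over the middle of the disc, a touch above it. I'll lower it until it makes contact.

Emit:
arm_command(steps=[{"delta_pos": [0, 0, -0.5], "dr": [0, 0, 0]}, {"delta_pos": [0, 0, -0.5], "dr": [0, 0, 0]}, {"delta_pos": [0, 0, -0.5], "dr": [0, 0, 0]}, {"delta_pos": [0, 0, 0], "dr": [0, 0, 0]}, {"delta_pos": [0, 0, 0], "dr": [0, 0, 0]}])

```text
time_s: 8.6
position: [0.5185, 0.1869, 0.042]
tool_rot: [[-0.016, -1.0, 0.0], [-1.0, 0.016, 0.0], [-0.0, -0.0, -1.0]]
ft_force: [-0.8, -0.7, 1.8]
grip_width: 0.0389
```

Emit:
arm_command(steps=[{"delta_pos": [0, 0, -0.5], "dr": [0, 0, 0]}, {"delta_pos": [0, 0, 0], "dr": [0, 0, 0]}, {"delta_pos": [0, 0, 0], "dr": [0, 0, 0]}])

```text
time_s: 8.9
position: [0.5185, 0.1869, 0.0419]
tool_rot: [[-0.016, -1.0, 0.0], [-1.0, 0.016, -0.0], [0.0, -0.0, -1.0]]
ft_force: [-3.0, -0.3, 7.9]
grip_width: 0.0389
```

Emit:
arm_command(steps=[{"delta_pos": [0, 0, 0], "dr": [0, 0, 0]}, {"delta_pos": [0, 0, 0], "dr": [0, 0, 0]}, {"delta_pos": [0, 0, 0], "dr": [0, 0, 0]}, {"delta_pos": [0, 0, 0], "dr": [0, 0, 0]}, {"delta_pos": [0, 0, 0], "dr": [0, 0, 0]}, {"delta_pos": [0, 0, 5], "dr": [0, 0, 0]}, {"delta_pos": [0, 0, 15], "dr": [0, 0, 0]}, {"delta_pos": [0, 0, 20], "dr": [0, 0, 0]}, {"delta_pos": [0, 0, 30], "dr": [0, 0, 0]}, {"delta_pos": [-10, 0, 30], "dr": [0, 0, 0]}, {"delta_pos": [-20, 0, 30], "dr": [0, 0, 0]}, {"delta_pos": [-20, 0, 30], "dr": [0, 0, 0]}, {"delta_pos": [-20, 0, 30], "dr": [0, 0, 0]}, {"delta_pos": [0, 0, 20], "dr": [0, 0, 0]}, {"delta_pos": [0, 0, 0], "dr": [0, 0, 0]}, {"delta_pos": [0, 0, 0], "dr": [0, 0, 0]}], grip=0.75)

```text
time_s: 10.5
position: [0.4483, 0.1868, 0.2512]
tool_rot: [[-0.016, -1.0, 0.0], [-1.0, 0.016, 0.0], [-0.0, -0.0, -1.0]]
ft_force: [-0.2, 0.7, -0.8]
grip_width: 0.0642
```

Run:
```python
from h import *
im=env.get_image("scene");t=env.get_image("top");o=env.observe();print(o["position"],o["ft_force"],o["grip_width"])
print("red",blobs(im,(0,170,80),(6,255,255)),blobs(t,(0,170,80),(6,255,255)))
print(pix("scene",np.array([.5184,.1872,.046])),pix("top",np.array([.5184,.1872,.046])))
a=cv2.resize(im[150:290,400:550],None,fx=2.6,fy=3.5*2.6/3.5,interpolation=2);b=cv2.resize(t[140:280,140:250],None,fx=2.6,fy=2.6,interpolation=2)
cv2.imwrite("pics/s4.png",np.hstack([a,b]))
```

```text
[0.44824294 0.18675941 0.25026302] [ 0.24788956 -0.2883209   0.16552807] 0.06406906424716904
red [([463, 84, 70, 24, 346], [497.6, 95.6]), ([512, 210, 20, 19, 297], [521.6, 218.6])] [([559, 120, 20, 18, 279], [568.7, 128.9]), ([161, 148, 13, 13, 136], [167.3, 153.9]), ([57, 345, 16, 16, 86], [64.6, 351.7])]
(np.float64(460.56644565820295), np.float64(205.8471775381545)) (np.float64(186.88493241683628), np.float64(234.6885509062642))
```

View pics/s4.png

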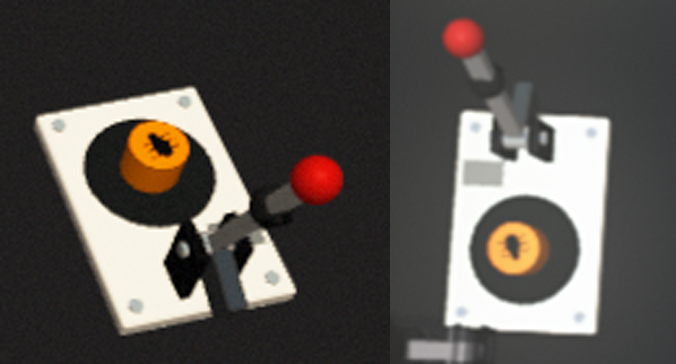

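Both views show the puck upright and centred: its top is at scene (461,206) against (460.6,205.8) expected. The arm is still thrown back. Next is the ball.

Emit:
arm_command(steps=[{"delta_pos": [10, 0, 10], "dr": [0, 0, 0]}, {"delta_pos": [20, 0, 0], "dr": [0, 0, 0]}, {"delta_pos": [25, 0, 0], "dr": [0, 0, 0]}, {"delta_pos": [25, 0, 0], "dr": [0, 0, 0]}, {"delta_pos": [25, -1, 0], "dr": [0, 0, 0]}, {"delta_pos": [25, -1, 0], "dr": [0, 0, 0]}, {"delta_pos": [25, 0, 0], "dr": [0, 0, 0]}, {"delta_pos": [25, 0, 0], "dr": [0, 0, 0]}, {"delta_pos": [20.5, 0, 0], "dr": [0, 0, 0]}, {"delta_pos": [0, 0, -10], "dr": [0, 0, 0]}, {"delta_pos": [0, 0, -15], "dr": [0, 0, 0]}, {"delta_pos": [0, 0, -15], "dr": [0, 0, 0]}, {"delta_pos": [0, 0, -15], "dr": [0, 0, 0]}, {"delta_pos": [0, 0, -10], "dr": [0, 0, 0]}, {"delta_pos": [0, 0, -6], "dr": [0, 0, 0]}, {"delta_pos": [0, 0, 0], "dr": [0, 0, 0]}, {"delta_pos": [0, 0, 0], "dr": [0, 0, 0]}])

```text
time_s: 12.3
position: [0.649, 0.1849, 0.1908]
tool_rot: [[-0.016, -1.0, 0.001], [-1.0, 0.016, 0.0], [-0.0, -0.001, -1.0]]
ft_force: [1.0, 0.1, -0.2]
grip_width: 0.064
```

Emit:
arm_command(steps=[{"delta_pos": [0, 0, 0], "dr": [0, 0, 0]}, {"delta_pos": [0, 0, 0], "dr": [0, 0, 0]}, {"delta_pos": [0, 0, 0], "dr": [0, 0, 0]}, {"delta_pos": [0, 0, 0], "dr": [0, 0, 0]}, {"delta_pos": [0, 0, 0], "dr": [0, 0, 0]}, {"delta_pos": [0, 0, 0], "dr": [0, 0, 0]}, {"delta_pos": [0, 0, 0], "dr": [0, 0, 0]}, {"delta_pos": [0, 0, 0], "dr": [0, 0, 0]}], grip=0, squeeze=20)

```text
time_s: 13.1
position: [0.6491, 0.1847, 0.1908]
tool_rot: [[-0.016, -1.0, 0.001], [-1.0, 0.016, -0.0], [0.0, -0.001, -1.0]]
ft_force: [-0.9, -2.4, 5.1]
grip_width: 0.0243
```

Run:
```python
import numpy as np
q=np.linspace(1.9,0.15,36);P=np.c_[-140*np.cos(q),-0.018*-140*np.cos(q),140*np.sin(q)]
r=np.diff(np.round(P-P[0],0)+0,axis=0)
P=P-P[0];P[:,1]=np.round(P[:,1]*2)/2;P=np.round(P*2)/2
print(np.diff(P,axis=0).tolist(),P[-1])
```

```text
[[-6.5, 0.0, 2.0], [-7.0, 0.0, 2.0], [-7.0, 0.5, 1.5], [-6.5, 0.0, 1.0], [-7.0, 0.0, 0.5], [-7.0, 0.0, 0.5], [-7.0, 0.5, 0.0], [-7.0, 0.0, -0.5], [-7.0, 0.0, -0.5], [-7.0, 0.0, -1.0], [-7.0, 0.5, -1.5], [-6.5, 0.0, -1.5], [-7.0, 0.0, -2.0], [-6.5, 0.0, -2.5], [-6.5, 0.5, -2.5], [-6.5, 0.0, -3.0], [-6.0, 0.0, -3.5], [-6.0, 0.0, -3.5], [-5.5, 0.5, -4.0], [-6.0, 0.0, -4.5], [-5.0, 0.0, -4.5], [-5.5, 0.0, -4.5], [-4.5, 0.0, -5.0], [-5.0, 0.0, -5.5], [-4.0, 0.5, -5.5], [-4.5, 0.0, -5.5], [-3.5, 0.0, -6.0], [-3.5, 0.0, -6.0], [-3.5, 0.0, -6.0], [-2.5, 0.0, -6.5], [-3.0, 0.0, -6.5], [-2.0, 0.0, -6.5], [-2.0, 0.5, -7.0], [-1.5, 0.0, -6.5], [-1.0, 0.0, -7.0]] [-183.5    3.5 -111.5]
```

Emit:
arm_command(steps=[{"delta_pos": [-6.5, 0, 2], "dr": [0, 0, 0]}, {"delta_pos": [-7, 0, 2], "dr": [0, 0, 0]}, {"delta_pos": [-7, 0.5, 1.5], "dr": [0, 0, 0]}, {"delta_pos": [-6.5, 0, 1], "dr": [0, 0, 0]}, {"delta_pos": [-7, 0, 0.5], "dr": [0, 0, 0]}, {"delta_pos": [-7, 0, 0.5], "dr": [0, 0, 0]}, {"delta_pos": [-7, 0.5, 0], "dr": [0, 0, 0]}, {"delta_pos": [-7, 0, -0.5], "dr": [0, 0, 0]}, {"delta_pos": [-7, 0, -0.5], "dr": [0, 0, 0]}, {"delta_pos": [-7, 0, -1], "dr": [0, 0, 0]}, {"delta_pos": [-7, 0.5, -1.5], "dr": [0, 0, 0]}, {"delta_pos": [-6.5, 0, -1.5], "dr": [0, 0, 0]}])

```text
time_s: 14.3
position: [0.5657, 0.1863, 0.1925]
tool_rot: [[-0.016, -1.0, -0.001], [-1.0, 0.016, -0.0], [0.0, 0.001, -1.0]]
ft_force: [1.2, -2.1, -0.6]
grip_width: 0.0244
```

Emit:
arm_command(steps=[{"delta_pos": [-7, 0, -2], "dr": [0, 0, 0]}, {"delta_pos": [-6.5, 0, -2.5], "dr": [0, 0, 0]}, {"delta_pos": [-6.5, 0.5, -2.5], "dr": [0, 0, 0]}, {"delta_pos": [-6.5, 0, -3], "dr": [0, 0, 0]}, {"delta_pos": [-6, 0, -3.5], "dr": [0, 0, 0]}, {"delta_pos": [-6, 0, -3.5], "dr": [0, 0, 0]}, {"delta_pos": [-5.5, 0.5, -4], "dr": [0, 0, 0]}, {"delta_pos": [-6, 0, -4.5], "dr": [0, 0, 0]}, {"delta_pos": [-5, 0, -4.5], "dr": [0, 0, 0]}, {"delta_pos": [-5.5, 0, -4.5], "dr": [0, 0, 0]}, {"delta_pos": [-4.5, 0, -5], "dr": [0, 0, 0]}, {"delta_pos": [-5, 0, -5.5], "dr": [0, 0, 0]}])

```text
time_s: 15.5
position: [0.4961, 0.1876, 0.1474]
tool_rot: [[-0.016, -1.0, 0.0], [-1.0, 0.016, 0.001], [-0.001, -0.0, -1.0]]
ft_force: [0.5, -0.3, -0.1]
grip_width: 0.0244
```

Emit:
arm_command(steps=[{"delta_pos": [-4, 0.5, -5.5], "dr": [0, 0, 0]}, {"delta_pos": [-4.5, 0, -5.5], "dr": [0, 0, 0]}, {"delta_pos": [-3.5, 0, -6], "dr": [0, 0, 0]}, {"delta_pos": [-3.5, 0, -6], "dr": [0, 0, 0]}, {"delta_pos": [-3.5, 0, -6], "dr": [0, 0, 0]}, {"delta_pos": [-2.5, 0, -6.5], "dr": [0, 0, 0]}, {"delta_pos": [-3, 0, -6.5], "dr": [0, 0, 0]}, {"delta_pos": [-2, 0, -6.5], "dr": [0, 0, 0]}, {"delta_pos": [-2, 0.5, -7], "dr": [0, 0, 0]}, {"delta_pos": [-1.5, 0, -6.5], "dr": [0, 0, 0]}, {"delta_pos": [-1, 0, -7], "dr": [0, 0, 0]}, {"delta_pos": [0, 0, 0], "dr": [0, 0, 0]}, {"delta_pos": [0, 0, 0], "dr": [0, 0, 0]}])

```text
time_s: 16.8
position: [0.4652, 0.1883, 0.0786]
tool_rot: [[-0.016, -1.0, -0.001], [-1.0, 0.016, -0.0], [0.0, 0.001, -1.0]]
ft_force: [-3.0, -1.6, 0.2]
grip_width: 0.0244
```

Run:
```python
from h import *
im=env.get_image("scene");o=env.observe();print(o["position"],o["ft_force"],o["grip_width"])
cv2.imwrite("pics/s5.png",cv2.resize(im[130:290,380:560],None,fx=3.5,fy=3.5,interpolation=2))
```

```text
[0.46524463 0.18830179 0.07882451] [-2.98618416 -2.43194321 -0.16076124] 0.024280385436140885
```

View pics/s5.png

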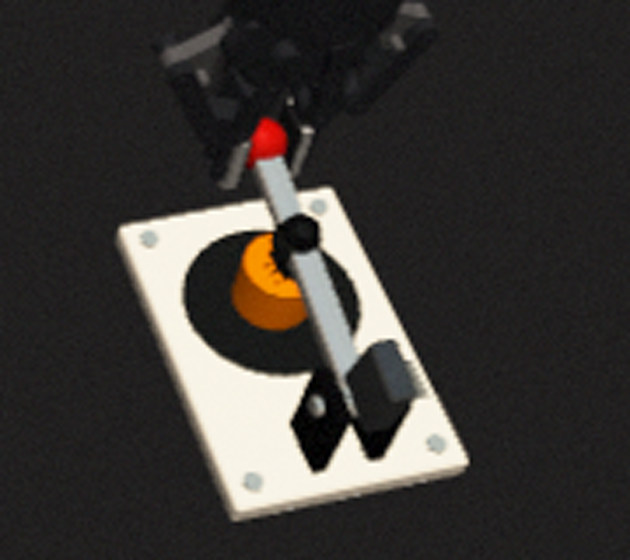

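The arm is nearly down, with the tip just above the puck. I'll ease it on by force.

Emit:
arm_command(steps=[{"delta_pos": [-0.5, 0, -3], "dr": [0, 0, 0]}, {"delta_pos": [-0.5, 0, -3], "dr": [0, 0, 0]}, {"delta_pos": [0, 0, -2], "dr": [0, 0, 0]}, {"delta_pos": [0, 0, -1.5], "dr": [0, 0, 0]}, {"delta_pos": [0, 0, -1], "dr": [0, 0, 0]}, {"delta_pos": [0, 0, 0], "dr": [0, 0, 0]}, {"delta_pos": [0, 0, 0], "dr": [0, 0, 0]}])

```text
time_s: 17.55
position: [0.4642, 0.1883, 0.0683]
tool_rot: [[-0.016, -1.0, -0.001], [-1.0, 0.016, -0.0], [0.0, 0.001, -1.0]]
ft_force: [-4.1, -1.8, -0.2]
grip_width: 0.0249
```

Emit:
arm_command(steps=[{"delta_pos": [0, 0, -0.5], "dr": [0, 0, 0]}, {"delta_pos": [0, 0, -0.5], "dr": [0, 0, 0]}, {"delta_pos": [0, 0, -0.5], "dr": [0, 0, 0]}, {"delta_pos": [0, 0, -0.5], "dr": [0, 0, 0]}, {"delta_pos": [0, 0, 0], "dr": [0, 0, 0]}])

```text
time_s: 18.05
position: [0.4641, 0.1883, 0.0662]
tool_rot: [[-0.016, -1.0, -0.001], [-1.0, 0.016, -0.0], [0.0, 0.001, -1.0]]
ft_force: [-4.1, -1.8, 0.0]
grip_width: 0.0245
```

Emit:
arm_command(steps=[{"delta_pos": [0, 0, -0.5], "dr": [0, 0, 0]}, {"delta_pos": [0, 0, -0.5], "dr": [0, 0, 0]}, {"delta_pos": [0, 0, 0], "dr": [0, 0, 0]}])

```text
time_s: 18.35
position: [0.4642, 0.1883, 0.0652]
tool_rot: [[-0.016, -1.0, -0.001], [-1.0, 0.016, -0.0], [0.0, 0.001, -1.0]]
ft_force: [-3.8, -2.2, -0.4]
grip_width: 0.0243
```

Emit:
arm_command(steps=[{"delta_pos": [0, 0, -0.5], "dr": [0, 0, 0]}, {"delta_pos": [0, 0, -0.5], "dr": [0, 0, 0]}, {"delta_pos": [0, 0, -0.5], "dr": [0, 0, 0]}, {"delta_pos": [0, 0, 0], "dr": [0, 0, 0]}, {"delta_pos": [0, 0, 0], "dr": [0, 0, 0]}])

```text
time_s: 18.85
position: [0.4643, 0.1883, 0.064]
tool_rot: [[-0.016, -1.0, -0.0], [-1.0, 0.016, -0.0], [0.0, 0.0, -1.0]]
ft_force: [-5.5, -2.8, 2.4]
grip_width: 0.0244
```

Run:
```python
from h import *
im=env.get_image("scene");o=env.observe();print(o["position"],o["ft_force"],o["grip_width"])
cv2.imwrite("pics/s6.png",cv2.resize(im[160:260,430:520],None,fx=6,fy=6,interpolation=2))
```

```text
[0.46429929 0.18832085 0.06400068] [-5.43981539 -2.28568974  2.40930718] 0.02473636324083739
```

View pics/s6.png

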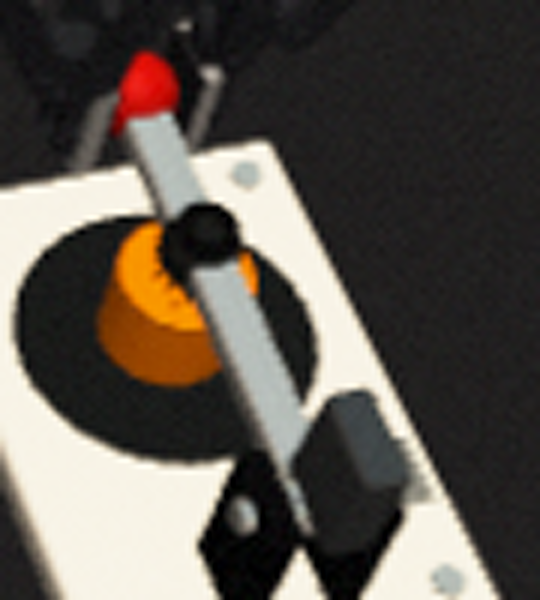

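The vertical force has risen to 2.4 N, so the tip is resting on the puck. I'll release and back straight up.

Emit:
arm_command(steps=[{"delta_pos": [0, 0, 0], "dr": [0, 0, 0]}, {"delta_pos": [0, 0, 0], "dr": [0, 0, 0]}, {"delta_pos": [0, 0, 0], "dr": [0, 0, 0]}, {"delta_pos": [0, 0, 0], "dr": [0, 0, 0]}, {"delta_pos": [0, 0, 0], "dr": [0, 0, 0]}, {"delta_pos": [0, 0, 0], "dr": [0, 0, 0]}, {"delta_pos": [0, 0, 5], "dr": [0, 0, 0]}, {"delta_pos": [0, 0, 15], "dr": [0, 0, 0]}, {"delta_pos": [0, 0, 25], "dr": [0, 0, 0]}, {"delta_pos": [0, 0, 30], "dr": [0, 0, 0]}, {"delta_pos": [-10, 0, 30], "dr": [0, 0, 0]}, {"delta_pos": [-20, 0, 30], "dr": [0, 0, 0]}, {"delta_pos": [-20, 0, 20], "dr": [0, 0, 0]}, {"delta_pos": [0, 0, 0], "dr": [0, 0, 0]}, {"delta_pos": [0, 0, 0], "dr": [0, 0, 0]}], grip=0.7)

```text
time_s: 20.4
position: [0.4146, 0.1884, 0.2189]
tool_rot: [[-0.016, -1.0, 0.001], [-1.0, 0.016, 0.0], [-0.0, -0.001, -1.0]]
ft_force: [0.7, -0.6, -0.5]
grip_width: 0.0598
```

Run:
```python
from h import *
im=env.get_image("scene");t=env.get_image("top");o=env.observe();print(o["position"],o["ft_force"],o["grip_width"])
b=[x for x in blobs(im,(0,170,80),(6,255,255))];c=blobs(t,(0,170,80),(6,255,255),30);print(b,c)
for q in(0,.06,.1):
    P=np.array([.5184+.085-.14*np.cos(q),.188,.054+.14*np.sin(q)]);print(q,pix("scene",P),pix("top",P))
cv2.imwrite("pics/s7.png",cv2.resize(im[150:280,390:550],None,fx=4.5,fy=4.5,interpolation=2))
```

```text
[0.4148165  0.18826323 0.21788554] [0.63020641 0.80669082 0.27785514] 0.059509268001457456
[([463, 84, 14, 8, 67], [469.4, 87.5]), ([486, 91, 47, 17, 229], [508.8, 98.8]), ([445, 168, 15, 14, 148], [451.6, 174.0])] [([559, 120, 20, 18, 278], [568.7, 128.9]), ([178, 258, 9, 10, 70], [181.9, 262.1]), ([59, 348, 25, 23, 137], [72.1, 358.5])]
0 (np.float64(449.9571492611911), np.float64(178.78128730148924)) (np.float64(183.87174520343186), np.float64(261.9883930701523))
0.06 (np.float64(451.0486528295499), np.float64(175.83349050443945)) (np.float64(182.58653866621594), np.float64(261.8651816360781))
0.1 (np.float64(451.84519978330354), np.float64(173.96681720033334)) (np.float64(181.72584395441044), np.float64(261.63878547151893))
```

View pics/s7.png

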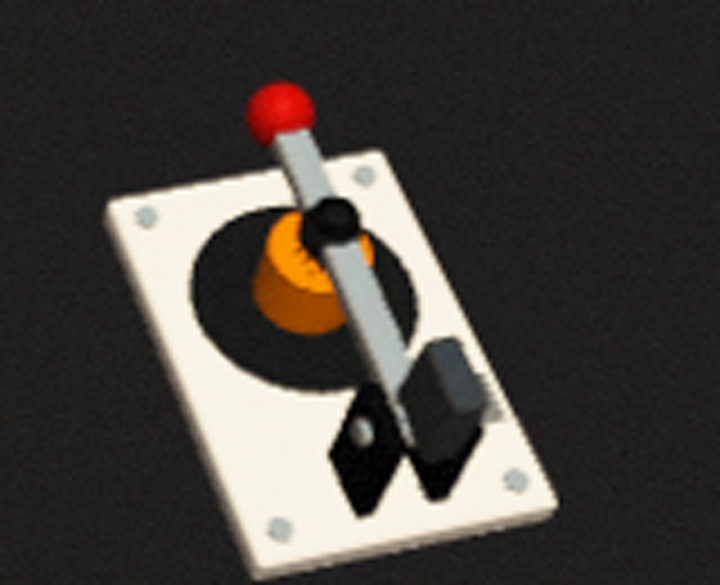

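Run:
```python
from h import *
im=env.get_image("scene");print([b for b in blobs(im,(0,170,80),(6,255,255)) if b[1][1]>150], [b for b in blobs(im,(95,120,50),(130,255,255)) if 190<b[1][0]<240]); print(env.close_job())
```

```text
[([445, 168, 15, 14, 148], [451.7, 173.9])] [([204, 221, 25, 27, 399], [216.3, 235.4])]
the job is handed in; nothing more can be done
None
```

The amber puck is clamped on the stage plate, and I handed the job in at about 20.5 s of the 72 s allowed. No verdict is reported.

The hold-down arm was already standing thrown back, so I did not need to open it. I moved the puck from the tray to the middle of the black disc, released it, then pinched the red ball and led the arm down until its rubber tip rested on the puck.

**Last checks:**
- **Puck placing:** after release it stood upright, with its top within about 1 px (roughly 2 mm) of the expected spot over the disc's centre. It also looks upright under the arm in the final picture.
- **Arm angle:** going by the ball's outline in the scene view, the angle is about 0.06–0.07 rad. The red colour mask alone reads nearer 0.10, the edge of the allowed range. I trusted the outline because the mask leaves out part of the ball. The tip's 2.4 N contact force just before I let go fits that too.
- **Arm at rest:** the ball did not move between the last two pictures.
- **Blue puck:** its image is unchanged from the start.
- **Robot:** the gripper was open and clear of everything when I handed in.

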